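# Flip the reorder tags to match the stock

## Task

Three red parts bins stand behind a low rail of hinged reorder tags, one tag hinged in front of the middle of each bin, and the tags are out of date. With the fingertips, gently flip over whichever tags are wrong, so that the two full bins show the green faces and the nearly empty bin shows the red face, each tag lying fully over against the rail. Only push the tags: do not pinch them, do not lift or shift the bins, leave the other things on the bench alone, and finish with the hand clear.

Things in the scene. Friction and masses are not known exactly. Their poses are not given: they have to be found in the camera images.
- tag_rail: Grey steel tag rail screwed to the bench: foot plate 100 x 392 x 7 mm, low back plate leaning back (from the robot) 22 deg, top edge 49 mm above the bench. Origin on the bench under the hinges; x to the bins, y left along the rail. Three tag holders (hinge posts 16 mm wide) are clipped on 125 mm apart. The tags stand 26 mm above the back plate; the space behind that part is open.
- hinge_a (a point): Top end of the hinge pin of tag a, 82 mm above the bench; axes as the rail's. The pin runs down and towards the robot, 22 deg off vertical. The tag reaches 56 mm out from it, is 64 mm tall, 5 mm thick; its top edge is 75 mm above the bench at either rest, its free corner 95 mm as it passes the middle. Tags a, b, c swap places between starts.
- tag_a (a joint): Angle of tag a. 0: lies left (+y) of its pin, 5 deg off the rail, red face (white bar) shown; 1.48: straight out towards the robot; 2.97 (other stop): lies right (-y), green face (white disc) shown. Light (30 g), turns freely; as the pin leans back it falls to the nearer side by itself. To flip: push from behind its upper part, round the front, past the middle.
- hinge_b (a point): Top end of the hinge pin of tag b, 82 mm above the bench; axes as the rail's. The pin runs down and towards the robot, 22 deg off vertical. The tag reaches 56 mm out from it, is 64 mm tall, 5 mm thick; its top edge is 75 mm above the bench at either rest, its free corner 95 mm as it passes the middle. Tags a, b, c swap places between starts.
- tag_b (a joint): Angle of tag b. 0: lies left (+y) of its pin, 5 deg off the rail, red face (white bar) shown; 1.48: straight out towards the robot; 2.97 (other stop): lies right (-y), green face (white disc) shown. Light (30 g), turns freely; as the pin leans back it falls to the nearer side by itself. To flip: push from behind its upper part, round the front, past the middle.
- hinge_c (a point): Top end of the hinge pin of tag c, 82 mm above the bench; axes as the rail's. The pin runs down and towards the robot, 22 deg off vertical. The tag reaches 56 mm out from it, is 64 mm tall, 5 mm thick; its top edge is 75 mm above the bench at either rest, its free corner 95 mm as it passes the middle. Tags a, b, c swap places between starts.
- tag_c (a joint): Angle of tag c. 0: lies left (+y) of its pin, 5 deg off the rail, red face (white bar) shown; 1.48: straight out towards the robot; 2.97 (other stop): lies right (-y), green face (white disc) shown. Light (30 g), turns freely; as the pin leans back it falls to the nearer side by itself. To flip: push from behind its upper part, round the front, past the middle.
- bin_pins: Red open-fronted parts bin, loose, FULL of small brass pins, 172 x 107 x 90 mm; front wall 34 mm high, sides rising to 78 mm at the back. Origin: centre of the underside, 135 to 152 mm behind the pin top of its tag, x to its back. The three bins swap places between starts; a bin belongs to the tag whose pin it stands behind, within 20 mm sideways.
- bin_spacer_a: Red parts bin of the same size, FULL of brass blocks; loose. Origin as for the other bins.
- bin_mid: Red parts bin, 172 x 115 x 92 mm, NEARLY EMPTY: only a few small brown parts on its bare floor; loose. Origin as for the other bins.
- spacer_a: Bystander: brass frame spacer, 50 x 19 x 16 mm, lying in front of the rail. Origin: centre of the underside.
- spacer_b: Bystander: brass frame spacer, 56 x 19 x 16 mm, lying in front of the rail. Origin: centre of the underside.
- screwdriver_blue: Bystander: screwdriver with blue handle, 25 x 184 x 25 mm, lying on a black rubber mat 8 mm thick, left of the rail. Origin: centre of the underside.
- flux_pot: Bystander: small white jar with black lid, 49 mm across, 48 mm high, on the mat left of the bins. Origin: centre of the underside.

How it is judged:
By the outcome, as a careful person would: the job done as asked, in the order asked, and still so for the second after the job is handed in, with the robot touching nothing.
It also fails if it takes over 48 s, if anything falls off the work surface, if the arm or the gripper's body presses on something with over 40 N, if the wrist force passes 120 N, or if a joint passes its speed limit or range.

## Robot

A 6-joint arm with a two-finger parallel gripper is mounted at the origin on a cart in front of the work surface, level with it; the furniture and walls round the work are solid. World frame = base frame: x ahead of the robot, y to its left, z up, the work surface at z = 0. Lengths are in mm, angles in degrees, forces in N, time in s.
With the tool pointing down it reaches from about 350 to 850 mm from the base axis. Payload 8.1 kg.
Tool frame: the origin (TCP) lies midway between the tips of the shut fingers; the grasp point (between the pads) lies 19 mm behind it; z points along the fingers, y is the line along which they close (so a half turn about z gives the same grasp; the last joint's range is limited). The gripper opens to 85 mm and grips with 20 to 120 N. Pads are 22 mm wide; open, the fingers measure 114 mm over their backs; the gripper's body (76 mm by 85 mm) begins 54 mm behind the grasp point. The pads swing forward as they close: fully open they stand 13 mm farther back than shut.
Start: joints at [68.732, 7.471, 85.268, -0, 87.261, -4.893], TCP at [169.133, 575.673, 231.292] pointing down, gripper open.
Joint ranges: [-169.43, 169.43], [-51.17, 129.36], [1.28, 143.12], [-76.62, 256.62], [0, 156.53], [-152.29, 152.29]. Speed limits (degrees/s): [136.94, 136.94, 159.86, 180, 180, 180].

## Interface

Orientations are given as [roll, pitch, yaw] about the fixed x, y, z axes, in that order (R = Rz(yaw) Ry(pitch) Rx(roll)).
In Python, from bench import r, camrig gives the robot as it stands (r), with the cameras (camrig).
- The arm moves only by the tool steer_hand, called after "Call:" as name(argument=value, ...), one argument or row to a line, values as JSON. Schema: {"type":"object","properties":{"segments":{"type":"array","items":{"type":"array","prefixItems":[{"type":"array","items":{"type":"number"},"minItems":3,"maxItems":3},{"type":"array","items":{"type":"number"},"minItems":3,"maxItems":3},{"type":"number"}],"minItems":3,"maxItems":3},"minItems":1,"maxItems":8},"clamp_n":{"type":"number"},"only":{"type":"string"},"quiet":{"type":"boolean"},"lines":{"type":"string"}},"required":["segments"],"additionalProperties":false}. segments is a list of rows, 1 to 8 of them, each written [[rx, ry, rz], [dx, dy, dz], opening]: a rotation vector rx, ry, rz in parts of the range, where 1.0 means 90 degrees, then dx, dy, dz in normalised numbers (1 is 600 mm), then the finger opening in mm; each row is the pose to reach, as a shift and turn from the pose commanded when the call began, along the tool's axes at that moment; what a row does not reach only later rows make up. A row lasts 1/8 s, in which the tool goes at most 62.5 mm and 10.7 degrees, less where a joint would pass 70% of its speed; a pose out of reach is approached as far as the arm can. The fingers move at their own pace and stop on an object; clamp_n is the grip in N (left out, the last holds). Time passes only in rows, so rows that do not move let the fingers close. The tool returns the time, the measured TCP pose, the force, the opening and the grip force at its end. only (a regular expression) keeps the lines of the reply that match it, lines (a string "A,B") keeps lines A to B, and quiet returns only ok. Input that does not fit is refused with a message, and nothing moves.
- r.sense(): the state, without advancing time (a new reading comes with each control period).
- camrig.snapshot(name): name is "scene" or "top"; returns a dict with "pixels" (480x640x3 uint8, blue, green, red), "fx", "fy", "cx", "cy" (pixels), "pose" (4x4, takes a point from camera to world coordinates). Camera axes: x right, y up, looking along -z (the intrinsics and any distortion apply to the point x, -y, -z); pixel columns grow to the right and rows downward; lengths in mm; the calibration is good to about 2 mm. A picture is of the moment at which its call begins. There is no depth.
- r.hand_in(): hands the job in; it is judged then, once.
The state is a dict: "time": time; "joint_pos": joint angles; "qd": joint speeds; "joint_efforts": joint torques, N m; "tool_pos": TCP position; "tcp_rot": TCP orientation; "ft_force": force on the tool from outside, world axes, zero at the start; "wrist_torque": the same for the moment, N m; "finger_gap": finger opening in mm; "grip_force": force on a finger pad.
Only numpy, scipy, OpenCV 4.12 (cv2) and the standard library are available. Lean on these libraries where they do the work, as an engineer would, in place of code of your own. Each camera call takes 0.05 s, during which the arm holds its last target. There are 200 camera calls.

## Working session

There is one attempt and no reset: what is moved stays moved. The work goes in short steps, Python scripts to look and compute and a tool call to move; the robot and the scene stay as the last step left them, time stands still between calls to the robot, and variables do not carry over. Pictures are saved under pics/ and viewed, at most 10 in all, crops included, and the job is handed in when it is done.

```bash
ls; mkdir -p pics; python3 - <<'E'
from bench import r, camrig
import cv2,numpy as np
for n in("scene","top"):
    s=camrig.snapshot(n); cv2.imwrite(f"pics/{n}0.png",s["pixels"]); print(n,s["fx"],s["fy"],s["cx"],s["cy"],{k:v for k,v in s.items() if k not in("pixels","fx","fy","cx","cy")})
print(r.sense())
E
```

```text
bench.py
pics
scene 504.2041912840869 504.2041912840869 322.19174932235666 234.79658709654387 {'pose': array([[ 7.97944114e-01,  2.72311165e-01, -5.37709792e-01,
         1.11795579e+02],
       [-6.02553619e-01,  3.38731927e-01, -7.22627025e-01,
        -3.66286782e+02],
       [-1.46399330e-02,  9.00614963e-01,  4.34371225e-01,
         4.34220401e+02],
       [ 0.00000000e+00,  0.00000000e+00,  0.00000000e+00,
         1.00000000e+00]])}
top 584.3834777902276 584.3834777902276 324.84333545284204 236.27178770787359 {'pose': array([[-2.18148082e-02,  9.83635926e-01, -1.78842051e-01,
         3.75821688e+02],
       [-9.99105760e-01, -2.79293578e-02, -3.17432009e-02,
         2.26051446e+02],
       [-3.62186964e-02,  1.77989652e-01,  9.83365593e-01,
         1.01048188e+03],
       [ 0.00000000e+00,  0.00000000e+00,  0.00000000e+00,
         1.00000000e+00]])}
{'time': 0.1, 'joint_pos': array([ 6.87322865e+01,  7.51091878e+00,  8.53235792e+01, -2.36054822e-04,
        8.72615883e+01, -4.89087340e+00]), 'qd': array([ 0.02320222, -0.01952201,  0.003073  ,  0.08161576, -0.01766413,
       -0.04359271]), 'joint_efforts': array([ 1.84526070e-03, -5.70951748e+01, -5.01944590e+01, -1.00610266e-04,
        8.22358299e-03, -6.07335963e-06]), 'tool_pos': array([168.9489963 , 575.20349309, 230.34272429]), 'tcp_rot': array([-1.79904243e+02, -7.95723779e-03,  1.63623165e+02]), 'ft_force': array([ 0.21643758, -0.36154879,  0.24398358]), 'wrist_torque': array([-0.02421519, -0.02075602,  0.05015466]), 'grip_force': 0.0, 'finger_gap': 85.62663271398235}
```

View pics/scene0.png

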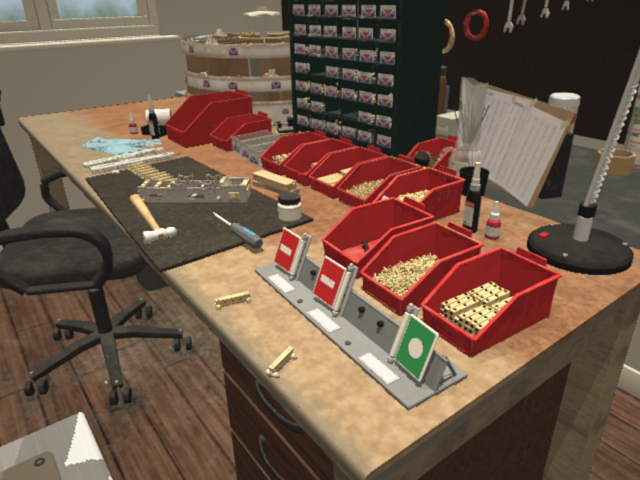

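View pics/top0.png

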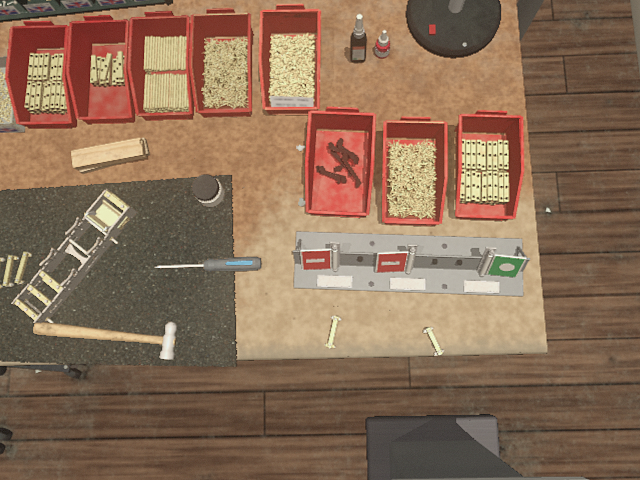

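The scene view shows red, red and green tags at about (290,252), (332,283) and (415,345). In the top view the left bin (340,165) is nearly empty, and the middle (413,172) and right (488,165) bins are full. The pins are near x=335, 411 and 486, so only the middle tag is wrong. I'll zoom in to measure it.

```bash
python3 - <<'E'
import cv2
a=cv2.imread("pics/top0.png")[215:305,285:535]; cv2.imwrite("pics/topc.png",cv2.resize(a,None,fx=3.2,fy=3.2,interpolation=cv2.INTER_CUBIC))
a=cv2.imread("pics/scene0.png")[225:410,245:475]; cv2.imwrite("pics/scc.png",cv2.resize(a,None,fx=3.2,fy=3.2,interpolation=cv2.INTER_CUBIC))
E
```

```text
(no output)
```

View pics/topc.png

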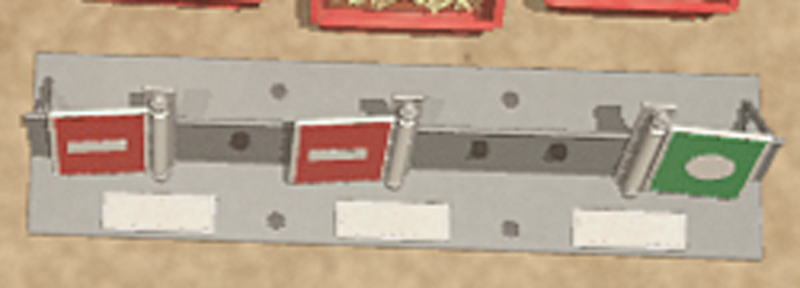

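View pics/scc.png

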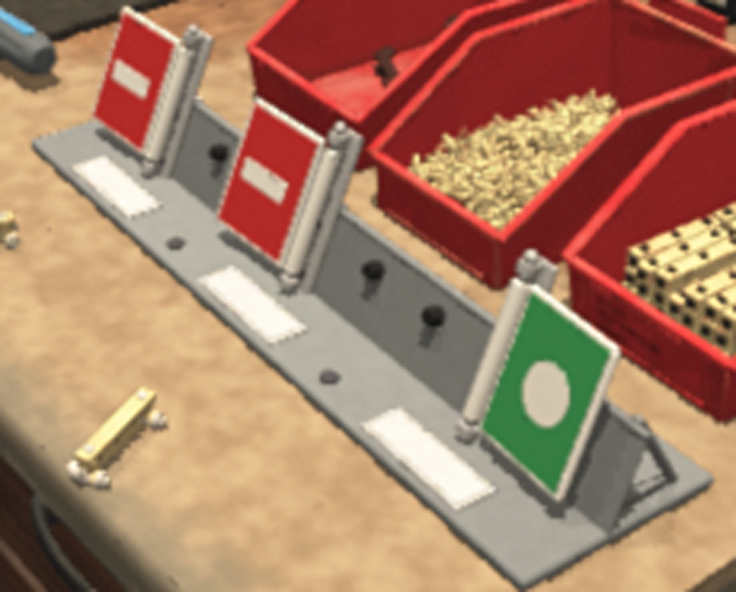

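The crops show pin tops in topc at (160,102), (406,106) and (660,118), and in scc at (193,35), (340,130) and (530,262). I'll triangulate these and check them against the known sizes.

```bash
cat > h.py <<'E'
import numpy as np
C={"scene":(504.204,322.192,234.797,np.array([[.797944114,.272311165,-.537709792,111.795579],[-.602553619,.338731927,-.722627025,-366.286782],[-.014639933,.900614963,.434371225,434.220401]])),
"top":(584.3835,324.8433,236.2718,np.array([[-.0218148082,.983635926,-.178842051,375.821688],[-.99910576,-.0279293578,-.0317432009,226.051446],[-.0362186964,.177989652,.983365593,1010.48188]]))}
def ray(n,u,v):
    f,cx,cy,P=C[n]; d=P[:,:3]@np.array([(u-cx)/f,-(v-cy)/f,-1]); return P[:,3],d
def atz(n,u,v,z):
    o,d=ray(n,u,v); return o+d*(z-o[2])/d[2]
def tri(a,b):
    o,d=ray("top",*a);p,e=ray("scene",*b)
    s,t=np.linalg.lstsq(np.c_[d,-e],p-o,rcond=None)[0]; A=o+s*d;B=p+t*e
    return (A+B)/2,np.linalg.norm(A-B)
def proj(n,p):
    f,cx,cy,P=C[n]; q=P[:,:3].T@(np.array(p)-P[:,3]); return cx-f*q[0]/q[2],cy+f*q[1]/q[2]
tc=lambda u,v:(285+u/3.2,215+v/3.2)
sc=lambda u,v:(245+u/3.2,225+v/3.2)
E
python3 - <<'E'
from h import *
np.set_printoptions(precision=1,suppress=True)
for a,b in [((160,102),(193,35)),((406,106),(340,130)),((660,118),(530,262))]:
    print(*tri(tc(*a),sc(*b)),atz("top",*tc(*a),82),atz("scene",*sc(*b),82))
print("foot",*[atz("top",*tc(*p),7) for p in [(37,52),(762,78),(762,260),(27,233)]])
print("tag",*[atz("top",*tc(*p),75) for p in [(302,122),(393,115)]])
print("tag sc",*[atz("scene",*sc(*p),75) for p in [(260,98),(322,132)]])
print("binfront z34",*[atz("top",*tc(*p),34) for p in [(312,18),(490,30)]], "botscene", atz("scene",*sc(497,278),0),atz("scene",*sc(382,205),0))
from bench import r, camrig
print(r.sense()["tool_pos"])
E
```

```text
[528.  239.8  78.3] 1.149909615593998 [526.9 240.1  82. ] [524.2 233.3  82. ]
[522.  116.7  79.4] 0.36811578368491976 [521.4 117.1  82. ] [519.2 113.   82. ]
[512.6  -9.2  79. ] 0.5227510506110628 [511.9  -8.3  82. ] [509.5 -12.3  82. ]
foot [568.7 307.8   7. ] [543.2 -83.2   7. ] [445.6 -75.2   7. ] [469.7 314.5   7. ]
tag [515.8 168.8  75. ] [518.1 123.   75. ]
tag sc [517.6 169.7  75. ] [519.7 126.2  75. ]
binfront z34 [577.7 158.9  34. ] [568.4  65.2  34. ] botscene [580.3  70.3   0. ] [580.8 152.1   0. ]
[168.9 575.2 230.3]
```

Only the middle tag needs flipping. Its pin is at about (521.5, 116.7), and the rail is yawed about -3.7°. I'll shut the fingers, line tool y up with the rail, and go high above the spot behind the tag.

The rows are not in the units I measure in: shifts go in shares of 600 mm and turns go in shares of 90 degrees. I convert before sending: -480 mm is -0.8, -299 mm is -0.4983, -12.7 degrees is -0.1411.

Call:
steer_hand(
  segments=[
    [[0, 0, -0.1411], [-0.4, -0.25, 0.05], 0],
    [[0, 0, -0.1411], [-0.8, -0.4983, 0.1], 0],
    [[0, 0, -0.1411], [-0.8, -0.4983, 0.1], 0],
    [[0, 0, -0.1411], [-0.8, -0.4983, 0.1], 0],
    [[0, 0, -0.1411], [-0.8, -0.4983, 0.1], 0],
    [[0, 0, -0.1411], [-0.8, -0.4983, 0.1], 0],
    [[0, 0, -0.1411], [-0.8, -0.4983, 0.1], 0],
    [[0, 0, -0.1411], [-0.8, -0.4983, 0.1], 0],
  ],
  clamp_n=20,
)

```text
time: 1.1
tool_pos: [499.4, 204.3, 178.4]
tcp_rot: [180.0, -0.0, 176.3]
ft_force: [1.5, 0.9, 0.7]
finger_gap: -0.1
grip_force: 0.0
```

```bash
python3 -c "
from bench import r, camrig;s=r.sense();print(s)"
```

```text
{'time': 1.1, 'joint_pos': array([ 1.67957963e+01, -1.05607570e-01,  9.87468602e+01,  7.37273621e-03,
        8.13672677e+01, -6.95274047e+01]), 'qd': array([-49.93739028,  24.40302158, -18.42357305,   0.1353903 ,
        -6.2402714 , -49.64537794]), 'joint_efforts': array([  4.1692552 , -52.12589622, -46.12866282,  -0.27044783,
         0.62593678,   1.77029327]), 'tool_pos': array([499.40649942, 204.26969289, 178.35183217]), 'tcp_rot': array([ 1.79996151e+02, -1.05316840e-02,  1.76322094e+02]), 'ft_force': array([1.51188409, 0.86554529, 0.67333144]), 'wrist_torque': array([ 0.0040977 ,  0.01337485, -0.0375465 ]), 'grip_force': 0.0, 'finger_gap': -0.12929791287486206}
```

Call:
steer_hand(
  segments=[
    [[0, 0, 0], [0, 0, 0], 0],
    [[0, 0, 0], [0, 0, 0], 0],
  ],
)

```text
time: 1.35
tool_pos: [498.2, 205.9, 178.3]
tcp_rot: [180.0, -0.1, 176.3]
ft_force: [-0.3, 1.0, -0.1]
finger_gap: -0.1
grip_force: 0.0
```

In the tool's units: 60 mm is 0.1, -49.5 mm is -0.0825.

Call:
steer_hand(
  segments=[
    [[0, 0, 0], [-0.0433, -0.0417, 0.0167], 0],
    [[0, 0, 0], [-0.085, -0.0825, 0.05], 0],
    [[0, 0, 0], [-0.085, -0.0825, 0.1], 0],
    [[0, 0, 0], [-0.085, -0.0825, 0.1], 0],
    [[0, 0, 0], [-0.085, -0.0825, 0.1], 0],
  ],
)

```text
time: 1.98
tool_pos: [546.1, 154.7, 119.9]
tcp_rot: [180.0, 0.0, 176.4]
ft_force: [-0.0, 0.2, -0.1]
finger_gap: -0.1
grip_force: 0.0
```

```bash
python3 - <<'E'
from bench import r, camrig
import cv2,numpy as np
a=camrig.snapshot("top")["pixels"][160:340,280:540]; b=camrig.snapshot("scene")["pixels"][160:410,215:475]
cv2.imwrite("pics/c1.png",np.vstack([cv2.resize(a,(400,277)),cv2.resize(b,(400,385))])[:600] if 0 else np.hstack([cv2.resize(a,(400,277)),cv2.resize(b,(400,385))[50:327]]))
E
```

```text
(no output)
```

View pics/c1.png

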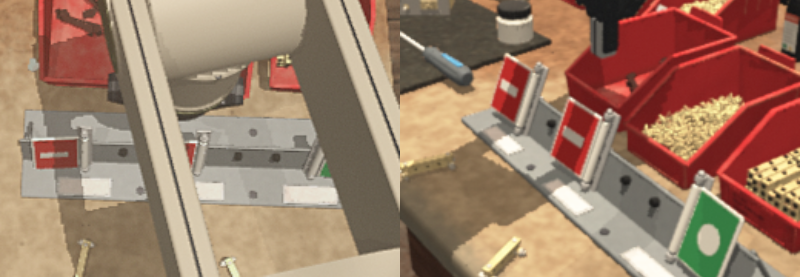

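The shut fingertips, right crop (605,55), hang above the gap behind the middle tag at (585,140), with no contact. I'll descend there.

In the tool's units: 61 mm is 0.1017, 55 mm is 0.0917.

Call:
steer_hand(
  segments=[
    [[0, 0, 0], [0, 0, 0.0333], 0],
    [[0, 0, 0], [0, 0, 0.0667], 0],
    [[0, 0, 0], [0, 0, 0.0917], 0],
    [[0, 0, 0], [0, 0, 0.1017], 0],
    [[0, 0, 0], [0, 0, 0.1017], 0],
  ],
)

```text
time: 2.7
tool_pos: [545.8, 153.2, 57.0]
tcp_rot: [-180.0, -0.1, 176.3]
ft_force: [-0.5, 1.0, 0.8]
finger_gap: -0.3
grip_force: 0.0
```

```bash
python3 - <<'E'
from h import *
from bench import r, camrig
p=r.sense()["tool_pos"]-[521.5,116.7,0]; ex=np.array([.998,-.065]);ey=np.array([.065,.998]);print(ex@p[:2],ey@p[:2])
import cv2
b=camrig.snapshot("scene")["pixels"][160:410,215:475]
cv2.imwrite("pics/c2.png",cv2.resize(b,(600,577)))
E
```

```text
21.86294017178791 38.04984926932529
```

View pics/c2.png

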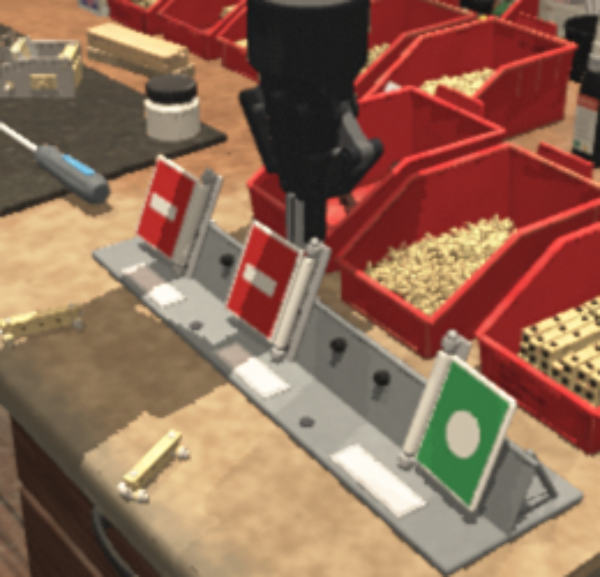

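The fingertips are behind the middle tag at (305,235), clear of the bin and the back plate. Now I'll pull the tag slowly towards the robot.

In the tool's units: 60 mm is 0.1, 52 mm is 0.0867.

Call:
steer_hand(
  segments=[
    [[0, 0, 0], [0.01, 0, -0.0033], 0],
    [[0, 0, 0], [0.02, 0, -0.0033], 0],
    [[0, 0, 0], [0.0333, 0, -0.0033], 0],
    [[0, 0, 0], [0.0467, 0, -0.0033], 0],
    [[0, 0, 0], [0.06, 0, -0.0033], 0],
    [[0, 0, 0], [0.0733, 0, -0.0033], 0],
    [[0, 0, 0], [0.0867, 0, -0.0033], 0],
    [[0, 0, 0], [0.1, 0, -0.0033], 0],
  ],
)

```text
time: 3.75
tool_pos: [485.8, 157.3, 59.8]
tcp_rot: [-180.0, -0.0, 176.3]
ft_force: [0.5, -0.1, 0.2]
finger_gap: 0.4
grip_force: 0.0
```

Next I'll sweep right, past the middle.

In the tool's units: -76 mm is -0.1267, -68 mm is -0.1133.

Call:
steer_hand(
  segments=[
    [[0, 0, 0], [0, -0.0133, 0], 0],
    [[0, 0, 0], [0, -0.03, 0], 0],
    [[0, 0, 0], [0, -0.0467, 0], 0],
    [[0, 0, 0], [0, -0.0633, 0], 0],
    [[0, 0, 0], [0, -0.08, 0], 0],
    [[0, 0, 0], [0, -0.0967, 0], 0],
    [[0, 0, 0], [0, -0.1133, 0], 0],
    [[0, 0, 0], [0, -0.1267, 0], 0],
  ],
)

```text
time: 4.75
tool_pos: [481.4, 80.7, 59.8]
tcp_rot: [-180.0, -0.0, 176.3]
ft_force: [-0.0, 0.1, 0.2]
finger_gap: -0.4
grip_force: 0.0
```

```bash
python3 - <<'E'
from bench import r, camrig
import cv2
b=camrig.snapshot("scene")["pixels"][160:410,215:475]
cv2.imwrite("pics/c3.png",cv2.resize(b,(600,577)))
E
```

```text
(no output)
```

View pics/c3.png

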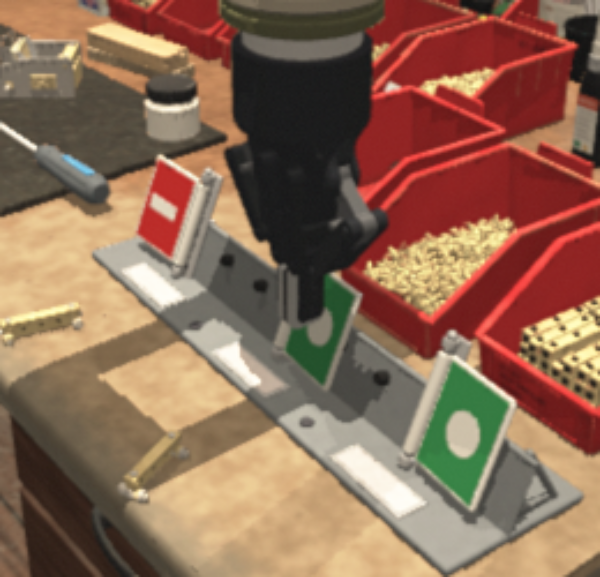

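The middle tag now shows green, around (325,340), lying right against the rail behind the fingers. I'll retreat towards the robot, then up.

In the tool's units: -160 mm is -0.2667, -150 mm is -0.25.

Call:
steer_hand(
  segments=[
    [[0, 0, 0], [0.025, 0, 0], 0],
    [[0, 0, 0], [0.0417, 0, -0.05], 0],
    [[0, 0, 0], [0.05, 0.05, -0.1333], 0],
    [[0, 0, 0], [0.0667, 0.1333, -0.2167], 0],
    [[0, 0, 0], [0.0667, 0.2, -0.25], 0],
    [[0, 0, 0], [0.0667, 0.2667, -0.2667], 0],
    [[0, 0, 0], [0.0667, 0.2667, -0.2667], 0],
    [[0, 0, 0], [0.0667, 0.2667, -0.2667], 0],
  ],
)

```text
time: 5.8
tool_pos: [451.5, 243.3, 219.2]
tcp_rot: [-180.0, -0.0, 176.4]
ft_force: [-0.1, -0.6, -0.0]
finger_gap: -0.3
grip_force: 0.0
```

```bash
python3 - <<'E'
from bench import r, camrig
import cv2,numpy as np
b=camrig.snapshot("scene")["pixels"][160:410,215:475];a=camrig.snapshot("top")["pixels"][90:370,250:550]
cv2.imwrite("pics/c4.png",np.hstack([cv2.resize(b,(400,385)),cv2.resize(a,(400,385))]))
E
```

```text
(no output)
```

View pics/c4.png

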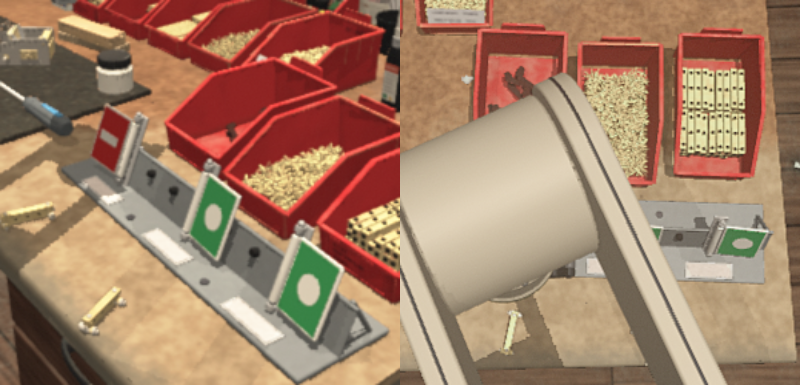

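The tags now read red (115,140), green (212,215) and green (310,275), all lying over. The bins and spacers haven't moved, and the hand is clear.

```bash
python3 -c "
from bench import r, camrig;print(r.hand_in())"
```

```text
the job is handed in; nothing more can be done
None
```

The middle tag, in front of the full bin of pins, was the only wrong one; I flipped it to green and handed the job in at about 6 s, with both full bins showing green, the nearly empty bin red, and the hand clear.

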